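# Sweep the loose nuts into the parts pan

### The job

Three loose hex nuts lie on the bench: sweep all three across the bench top into the blue parts pan, through its open side, so that each one lies wholly inside it. Only push them with the fingertips or the outside of the fingers: never pick a nut up or lift it over the pan's rim. Leave the wood offcut, the spark plug, the spanner and the tape measure where they lie.

Things in the scene. Friction and masses are not known exactly. Their poses are not given: they have to be found in the camera images.
- pan: blue steel parts pan like a dustpan, screwed to the bench, open at the top and at its -x side (the mouth, facing roughly the robot's right). Inside 130 mm deep (x, mouth to back wall), 190 mm wide (y); walls 3 mm thick, 28 mm high; floor 2 mm above the bench, its first 18 mm a ramp from bench level, so nuts slide in. Origin: on the bench under the middle of the inside
- pan_mouth (a point): middle of the pan's open side, on the line between the front ends of the two side walls, 2 mm above the bench; x axis points into the pan, y axis along the mouth (it runs 95 mm each way)
- nut_a_center (a point): centre of a light grey steel M16 hex nut lying flat, 28 x 24 mm, 13 mm high, 34 g, loose
- nut_b_center (a point): centre of a second, equal M16 hex nut lying flat, 28 x 24 mm, 13 mm high, 34 g, loose
- nut_c_center (a point): centre of a dark M12 hex nut lying flat, 22 x 19 mm, 10 mm high, 20 g, loose
- nut_a: the first M16 nut; origin at the centre of its underside
- nut_b: the second M16 nut; origin at the centre of its underside
- nut_c: the M12 nut; origin at the centre of its underside
- spark_plug: used spark plug lying on the bench, 22 x 71 x 19 mm, long along its y; origin at the centre of its underside; to be left alone; tins and a pile of tools stand fixed just behind it, away from the robot: keep the gripper's body clear of them
- offcut: small pine offcut, 38 x 70 x 19 mm, long along its y; origin at the centre of its underside; to be left alone
- tape_measure: yellow pocket tape measure to the right of the nuts, 37 x 84 x 62 mm high, long along its y; origin at the centre of its underside; to be left alone
- spanner: small steel combination spanner lying flat, 25 x 134 x 5 mm, long along its y; origin at the centre of its underside; to be left alone

How it is judged (in metres and radians):
At the end, for the whole second after the job is handed in: All three nuts lie at rest on the floor of the pan, wholly inside: each nut's centre is past the mouth line by at least half its width across flats (12 mm for the M16 nuts, 9.5 mm for the M12) and between the side and back walls (x of nut_a_center in the frame of pan_mouth between 0.012 and 0.13 m and y of nut_a_center in the frame of pan_mouth between -0.095 and 0.095 m and height (world z) of each of nut_a_center, nut_b_center, nut_c_center below 0.02 m and linear speed of each of nut_a, nut_b, nut_c below 0.01 m/s and x of nut_b_center in the frame of pan_mouth between 0.012 and 0.13 m and y of nut_b_center in the frame of pan_mouth between -0.095 and 0.095 m and x of nut_c_center in the frame of pan_mouth between 0.0095 and 0.13 m and y of nut_c_center in the frame of pan_mouth between -0.095 and 0.095 m); the robot touches nothing.
It fails at once if a nut is lifted: its centre rises more than 30 mm above the bench (height (world z) of any of nut_a_center, nut_b_center, nut_c_center above 0.03 m).
It fails at once if the spark plug, the offcut, the spanner or the tape measure is moved by more than 15 mm (distance of any of spark_plug, offcut, spanner, tape_measure from where it was at the start of the episode above 0.015 m).
It also fails if it takes over 69 s, if anything falls off the work surface, if the arm or the gripper's body presses on something with over 40 N, if the wrist force passes 120 N, or if a joint passes its speed limit or range.

### The arm

A 6-joint arm with a two-finger parallel gripper is mounted at the origin on a cart in front of the work surface, level with it; the furniture and walls round the work are solid. World frame = base frame: x ahead of the robot, y to its left, z up, the work surface at z = 0. Lengths are in mm, angles in rad, forces in N, time in s.
With the tool pointing down it reaches from about 275 to 750 mm from the base axis. Payload 10.2 kg.
Tool frame: the origin (TCP) lies on the front face of the gripper's body, between the roots of the fingers; the fingertips stand 73 mm ahead of it and the grasp point (between the pads) lies 54 mm ahead of it; z points along the fingers, y is the line along which they close (so a half turn about z gives the same grasp; the last joint's range is limited). The gripper opens to 85 mm and grips with 20 to 120 N. Pads are 22 mm wide; open, the fingers measure 114 mm over their backs; the gripper's body (76 mm by 85 mm) begins 54 mm behind the grasp point. The pads swing forward as they close: fully open they stand 13 mm farther back than shut.
Start: joints at [-0.223, 0.313, 1.498, -0, 1.331, -0.223], TCP at [525.006, -0.014, 303.894] pointing down, gripper open.
Joint ranges: [-2.94, 2.94], [-0.97, 2.17], [0.19, 2.56], [-1.23, 4.37], [0.02, 3.11], [-2.88, 2.88]. Speed limits (rad/s): [2.39, 2.39, 3.01, 3.14, 3.14, 3.14].

### API

Orientations are given as a unit quaternion [w, x, y, z].
In Python, from rig import * gives the robot as it stands.
- The arm moves only by the tool step_arm, never from a script. Its argument "plan" is a list of rows, each an object with "offset": the shift along the tool's x, y, z in cm, a list of three; "rot": the turn, a rotation vector about the tool's x, y, z in degrees, a list of three; "gripper": the finger opening in cm, from 0 to 8.54. In form: [{"offset": [x, y, z], "rot": [wx, wy, wz], "gripper": gripper}, ...]. A call has 1 to 12 rows; each row is the pose to reach, as a shift and turn from the pose commanded when the call began, along the tool's axes at that moment; what a row does not reach only later rows make up. A row lasts 1/10 s, in which the tool goes at most 50 mm and 8.59 degrees, less where a joint would pass 70% of its speed; a pose out of reach is approached as far as the arm can. A call with a gripper value outside its range is refused whole. The fingers move at their own pace and stop on an object; "squeeze" is the grip in N (left out, the last holds). Time passes only in rows, so rows that repeat a pose let the fingers close. It gives the time, the measured TCP pose, the force, the opening and the grip force at its end, in the units of the state.
- sense(): the state, without advancing time (a new reading comes with each control period).
- capture(name): name is "scene" or "side" or "wrist"; returns a dict with "color" (420x560x3 uint8, red, green, blue), "depth" (420x560 float32, mm along the optical axis (not along the pixel's ray), 0 where there is no reading), "vertical_fov" (degrees; the focal length in pixels is half the picture's height over the tangent of half this angle, whatever the lens; pixels are square), "cx", "cy" (the principal point, pixels), "rvec" (rotation vector, rad) and "tvec" (3), from world to camera coordinates, as OpenCV has them; the wrist camera has in their place "mount" (4x4, takes a point from camera to tool coordinates, whose origin is the TCP and whose axes are the flange's). Camera axes: x right, y down, z forward; pixel columns grow to the right and rows downward; lengths in mm; the calibration is good to about 2 mm. A picture is of the moment at which its call begins: read the wrist's pose just before it.
- finish_job(): hands the job in; it is judged then, once.
The state is a dict: "time_s": time; "joints": joint angles; "dq": joint speeds; "tau": joint torques, N m; "eef_pos": TCP position; "ee_rot": TCP orientation; "force": force on the tool from outside, world axes, zero at the start; "wrist_torque": the same for the moment, N m; "grip_width": opening from 0.0 (shut) to 1.0 (fully open); "grip_force": force on a finger pad.
Only numpy, scipy, OpenCV 4.12 (cv2) and the standard library are available. Lean on these libraries where they do the work, as an engineer would, in place of code of your own. Each camera call takes 0.05 s, during which the arm holds its last target. There are 200 camera calls.

## Working session

There is one attempt and no reset: what is moved stays moved. The work goes in short steps, Python scripts to look and compute and a tool call to move; the robot and the scene stay as the last step left them, time stands still between calls to the robot, and variables do not carry over. Pictures are saved under pics/ and viewed, at most 10 in all, crops included, and the job is handed in when it is done.

Besides the shell and the picture viewer there is one more tool, called after ">>>" by a JSON object that holds its "fn" and its "kwargs". step_arm: Moves the arm, as the interface text tells. Its arguments: {"type":"object","properties":{"plan":{"type":"array"},"squeeze":{"type":"number"}},"required":["plan"]}

```bash
mkdir -p pics; cat > h.py <<'E'
from rig import *
import numpy as np, cv2
def shot(n,f):
    s=sense(); c=capture(n); cv2.imwrite('pics/'+f+'.png',c['color'][:,:,::-1]); np.savez('pics/'+f+'.npz',pos=s['eef_pos'],rot=s['ee_rot'],**c); return c
def w(f,u,v,z=None):
    c=np.load('pics/'+f+'.npz'); F=210/np.tan(np.radians(c['vertical_fov'])/2)
    r=np.array([(u-c['cx'])/F,(v-c['cy'])/F,1.])
    R=cv2.Rodrigues(c['rvec'])[0]; o=-R.T@c['tvec']; d=R.T@r
    if z is None: k=float(c['depth'][int(v),int(u)])
    else: k=(z-o[2])/d[2]
    return o+k*d
E
python3 - <<'E'
from h import *
s=sense();print(s['time_s'],s['eef_pos'],s['ee_rot'],s['grip_width'])
a=shot('scene','s0');b=shot('side','d0')
cv2.imwrite('pics/both.png',cv2.resize(a['color'][:,:,::-1],(800,600),interpolation=cv2.INTER_CUBIC))
E
```

```text
0.0 [5.24829087e+02 2.37703964e-02 3.03328530e+02] [-5.46630333e-04  7.07101034e-01  7.07112225e-01 -3.61068207e-04] 1.000409030907226
```

View pics/both.png

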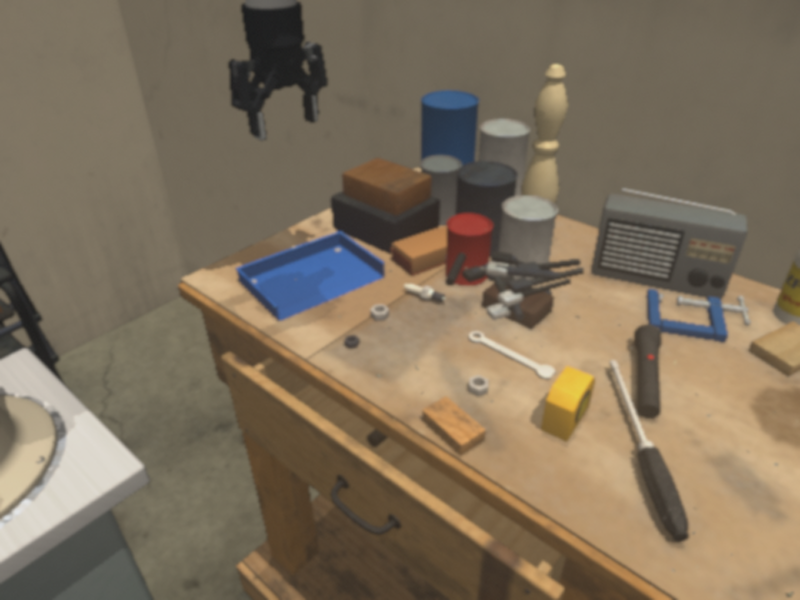

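View pics/d0.png

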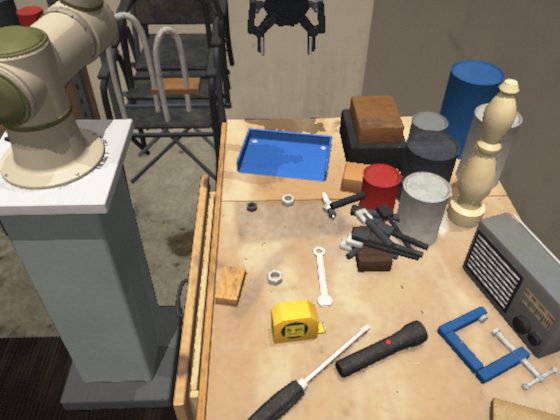

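Both views show the pan (side view about 240–330, 130–180). The nuts are at side pixels (288,200), (252,207) and (275,277), the same three at scene pixels (266,218), (246,239) and (335,269).

```bash
python3 - <<'E'
from h import *
np.set_printoptions(precision=0,suppress=True)
print("scene")
for n,u,v,z in [('nutA',266,218,10),('nutC',246,239,8),('nutB',335,269.5,10)]: print(n,w('s0',u,v,z))
print('side')
for n,u,v,z in [('nutA',288,200,10),('nutC',252,207,8),('nutB',275,277,10),('panmouthL',237,174,0),('panmouthR',327,180,0),('panbackL',245,131,28),('panbackR',331,136,28),('plug',325,200,10),('plug2',360,203,10),('spTop',319,250,3),('spBot',325,302,3),('off1',219,268,19),('off2',244,270,19),('off3',239,302,10),('off4',215,295,19),('tapeL',272,310,60),('tapeR',318,303,60),('tapeNearBot',277,342,0),('tapeR2',316,338,0),('redtin',380,205,10),('tools left',343,243,20),('edge',208,230,0)]: print(n,w('d0',u,v,z))
v=cv2.imread('pics/d0.png')[110:330,190:430]
cv2.imwrite('pics/d0c.png',cv2.resize(v,None,fx=2.7,fy=2.7,interpolation=cv2.INTER_CUBIC))
E
```

```text
scene
nutA [ 527. -170.   10.]
nutC [ 451. -186.    8.]
nutB [ 493. -372.   10.]
side
nutA [ 527. -174.   10.]
nutC [ 454. -190.    8.]
nutB [ 495. -374.   10.]
panmouthL [420. -74.   0.]
panmouthR [ 616. -100.    0.]
panbackL [437.  51.  28.]
panbackR [636.  25.  28.]
plug [ 603. -176.   10.]
plug2 [ 673. -187.   10.]
spTop [ 578. -307.    3.]
spBot [ 577. -425.    3.]
off1 [ 397. -358.   19.]
off2 [ 441. -364.   19.]
off3 [ 433. -426.   10.]
off4 [ 393. -417.   19.]
tapeL [ 487. -480.   60.]
tapeR [ 558. -469.   60.]
tapeNearBot [ 494. -498.    0.]
tapeR2 [ 556. -493.    0.]
redtin [ 712. -195.   10.]
tools left [ 622. -306.   20.]
edge [ 369. -245.    0.]
```

View pics/d0c.png

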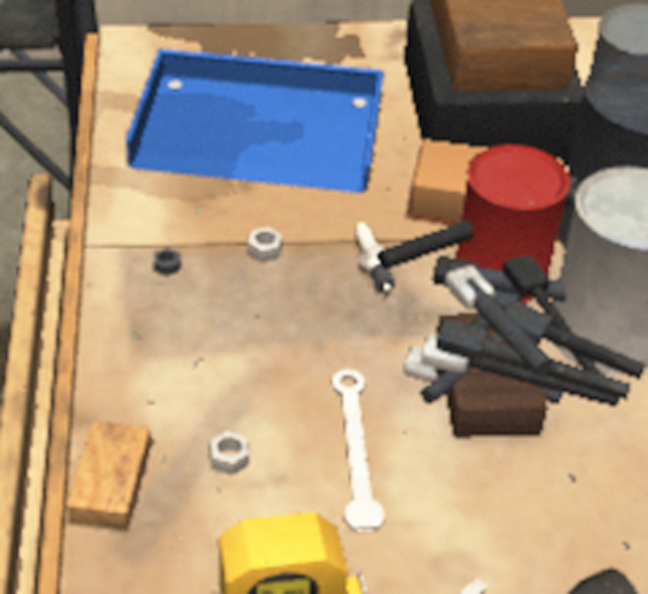

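>>> {"fn": "step_arm", "kwargs": {"plan": [{"offset":[-5,0,2],"rot":[0,0,2],"gripper":1.5},{"offset":[-10,-0.1,5],"rot":[0,0,5],"gripper":1.5},{"offset":[-15,-0.2,8],"rot":[0,0,7],"gripper":1.5},{"offset":[-19,-0.3,11],"rot":[0,0,7],"gripper":1.5},{"offset":[-21.2,-0.3,14],"rot":[0,0,7],"gripper":1.5},{"offset":[-21.2,-0.3,17],"rot":[0,0,7],"gripper":1.5},{"offset":[-21.2,-0.3,19],"rot":[0,0,7],"gripper":1.5},{"offset":[-21.2,-0.3,21],"rot":[0,0,7],"gripper":1.5},{"offset":[-21.2,-0.3,22],"rot":[0,0,7],"gripper":1.5},{"offset":[-21.2,-0.3,22.5],"rot":[0,0,7],"gripper":1.5},{"offset":[-21.2,-0.3,22.5],"rot":[0,0,7],"gripper":1.5}]}}

```text
time_s: 1.2
eef_pos: [522.1, -211.9, 78.9]
ee_rot: [-0.0, 0.749, 0.663, -0.0]
force: [0.6, -0.0, -0.0]
grip_width: 0.177
grip_force: 0.0
```

```bash
python3 - <<'E'
from h import *
c=shot('side','d1');print(sense()['eef_pos'],sense()['grip_width'],sense()['force'])
cv2.imwrite('pics/d1c.png',cv2.resize(c['color'][110:330,190:430,::-1],None,fx=2.7,fy=2.7,interpolation=cv2.INTER_CUBIC))
E
```

```text
[ 522.25779423 -212.07149037   79.41789747] 0.17914379603475228 [-0.00456064  0.46079844  0.97606411]
```

View pics/d1c.png

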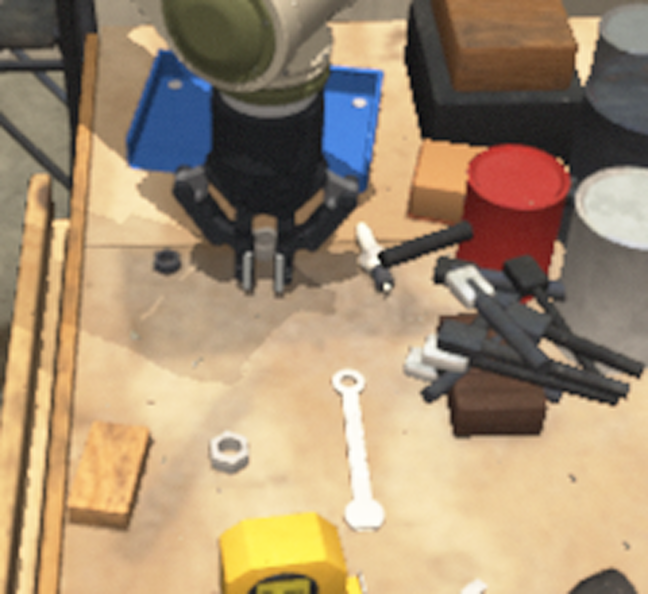

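The view shows nut A centred between the fingers at crop (265,240), ready to be pushed.

>>> {"fn": "step_arm", "kwargs": {"plan": [{"offset":[1,0,0],"rot":[0,0,0],"gripper":1.5},{"offset":[2.2,0,0],"rot":[0,0,0],"gripper":1.5},{"offset":[3.7,0,0],"rot":[0,0,0],"gripper":1.5},{"offset":[5.2,0,0],"rot":[0,0,0],"gripper":1.5},{"offset":[6.7,0,0],"rot":[0,0,0],"gripper":1.5},{"offset":[8.2,0,0],"rot":[0,0,0],"gripper":1.5},{"offset":[9.7,0,0],"rot":[0,0,0],"gripper":1.5},{"offset":[11.2,0,0],"rot":[0,0,0],"gripper":1.5},{"offset":[12.7,0,0],"rot":[0,0,0],"gripper":1.5},{"offset":[14.2,0,0],"rot":[0,0,0],"gripper":1.5},{"offset":[15.5,0,0],"rot":[0,0,0],"gripper":1.5},{"offset":[16.3,0,0],"rot":[0,0,0],"gripper":1.5}]}}

```text
time_s: 2.45
eef_pos: [542.0, -48.9, 78.9]
ee_rot: [-0.0, 0.749, 0.663, -0.0]
force: [0.8, -0.8, -0.4]
grip_width: 0.178
grip_force: 0.1
```

>>> {"fn": "step_arm", "kwargs": {"plan": [{"offset":[-1.5,0,-1.5],"rot":[0,0,0],"gripper":1.5},{"offset":[-4,0,-5],"rot":[0,0,0],"gripper":1.2},{"offset":[-8,-2,-6],"rot":[0,0,0],"gripper":1.2},{"offset":[-12,-4.5,-6],"rot":[0,0,0],"gripper":1.2},{"offset":[-16,-6.5,-6],"rot":[0,0,0],"gripper":1.2},{"offset":[-18.6,-7.3,-6],"rot":[0,0,0],"gripper":1.2},{"offset":[-18.6,-7.3,-5],"rot":[0,0,0],"gripper":1.2},{"offset":[-18.6,-7.3,-3],"rot":[0,0,0],"gripper":1.2},{"offset":[-18.6,-7.3,-1],"rot":[0,0,0],"gripper":1.2},{"offset":[-18.6,-7.3,0.1],"rot":[0,0,0],"gripper":1.2},{"offset":[-18.6,-7.3,0.1],"rot":[0,0,0],"gripper":1.2}]}}

```text
time_s: 3.55
eef_pos: [446.5, -225.0, 76.6]
ee_rot: [-0.001, 0.749, 0.663, -0.0]
force: [-0.3, -0.0, -0.0]
grip_width: 0.142
grip_force: 0.0
```

```bash
python3 - <<'E'
from h import *
c=shot('side','d2');print(sense()['eef_pos'],sense()['grip_width'],sense()['force'])
cv2.imwrite('pics/d2c.png',cv2.resize(c['color'][110:330,190:430,::-1],None,fx=2.7,fy=2.7,interpolation=cv2.INTER_CUBIC))
E
```

```text
[ 446.91777736 -225.45044875   77.61819937] 0.13942005481230477 [-0.50922906  0.34537163  0.94776113]
```

View pics/d2c.png

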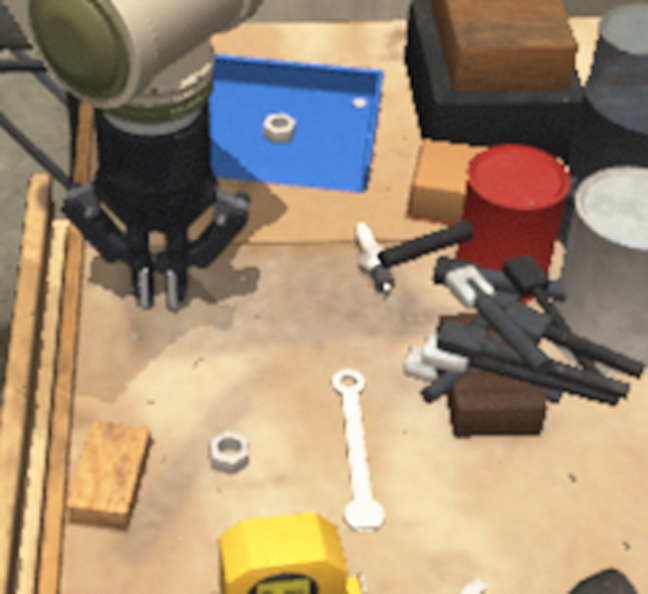

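Nut A now lies in the pan at crop (280,127), and the fingers stand behind nut C, hidden by them near (163,260).

>>> {"fn": "step_arm", "kwargs": {"plan": [{"offset":[1,0.15,0],"rot":[0,0,0],"gripper":1.2},{"offset":[2.2,0.15,0],"rot":[0,0,0],"gripper":1.2},{"offset":[3.8,0.15,0],"rot":[0,0,0],"gripper":1.2},{"offset":[5.5,0.15,0],"rot":[0,0,0],"gripper":1.2},{"offset":[7.2,0.15,0],"rot":[0,0,0],"gripper":1.2},{"offset":[8.9,0.15,0],"rot":[0,0,0],"gripper":1.2},{"offset":[10.6,0.15,0],"rot":[0,0,0],"gripper":1.2},{"offset":[12.3,0.15,0],"rot":[0,0,0],"gripper":1.2},{"offset":[14,0.15,0],"rot":[0,0,0],"gripper":1.2},{"offset":[15.7,0.15,0],"rot":[0,0,0],"gripper":1.2},{"offset":[17.3,0.15,0],"rot":[0,0,0],"gripper":1.2},{"offset":[18.3,0.15,0],"rot":[0,0,0],"gripper":1.2}]}}

```text
time_s: 4.8
eef_pos: [470.4, -42.5, 78.2]
ee_rot: [0.0, 0.748, 0.663, 0.0]
force: [-0.6, -0.3, 0.9]
grip_width: 0.14
grip_force: 0.1
```

>>> {"fn": "step_arm", "kwargs": {"plan": [{"offset":[-1.5,0,-1.5],"rot":[0,0,0],"gripper":1.5},{"offset":[-4,0,-5],"rot":[0,0,0],"gripper":1.5},{"offset":[-8,1,-7],"rot":[0,0,-1],"gripper":1.5},{"offset":[-12.5,2,-7],"rot":[0,0,-3],"gripper":1.5},{"offset":[-17,3,-7],"rot":[0,0,-5],"gripper":1.5},{"offset":[-21.5,4,-7],"rot":[0,0,-5],"gripper":1.5},{"offset":[-26,5,-7],"rot":[0,0,-5],"gripper":1.5},{"offset":[-30.5,6,-7],"rot":[0,0,-5],"gripper":1.5},{"offset":[-34,6.5,-7],"rot":[0,0,-5],"gripper":1.5},{"offset":[-36.2,6.7,-7],"rot":[0,0,-5],"gripper":1.5},{"offset":[-36.2,6.7,-6],"rot":[0,0,-5],"gripper":1.5},{"offset":[-36.2,6.7,-5],"rot":[0,0,-5],"gripper":1.5}]}}

```text
time_s: 6.0
eef_pos: [493.0, -411.0, 127.0]
ee_rot: [-0.0, 0.719, 0.695, 0.0]
force: [0.0, 0.8, -0.8]
grip_width: 0.174
grip_force: 0.0
```

>>> {"fn": "step_arm", "kwargs": {"plan": [{"offset":[0,0,2],"rot":[0,0,0],"gripper":1.5},{"offset":[0,0,4],"rot":[0,0,0],"gripper":1.5},{"offset":[0,0,5],"rot":[0,0,0],"gripper":1.5},{"offset":[0,0,5],"rot":[0,0,0],"gripper":1.5}]}}

```text
time_s: 6.4
eef_pos: [492.8, -410.3, 76.3]
ee_rot: [-0.002, 0.719, 0.695, 0.0]
force: [-0.2, -0.1, -0.0]
grip_width: 0.177
grip_force: 0.0
```

```bash
python3 - <<'E'
from h import *
c=shot('side','d3');print(sense()['eef_pos'],sense()['grip_width'],sense()['force'])
cv2.imwrite('pics/d3c.png',cv2.resize(c['color'][110:330,190:430,::-1],None,fx=2.7,fy=2.7,interpolation=cv2.INTER_CUBIC))
E
```

```text
[ 493.14209631 -411.02387098   77.64024166] 0.17032586055500304 [0.09109732 0.54914308 1.05726857]
```

View pics/d3c.png

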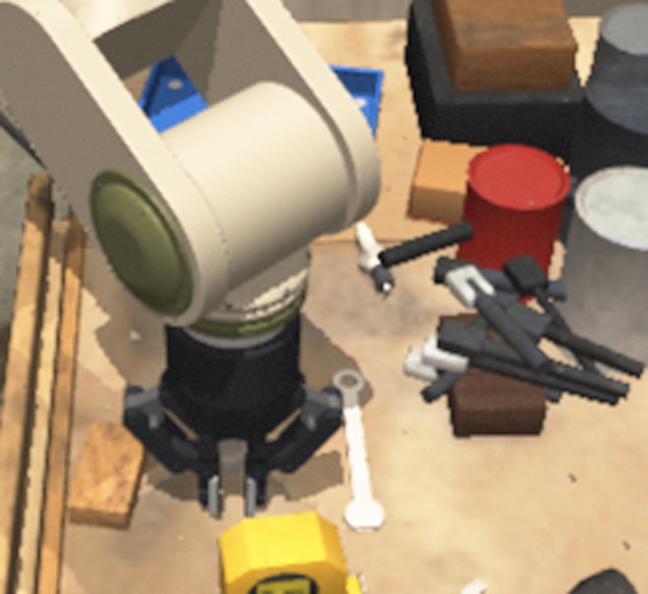

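The fingers are lined up behind nut B at crop (233,490), clear of the tape measure, offcut and spanner.

>>> {"fn": "step_arm", "kwargs": {"plan": [{"offset":[1,0,0],"rot":[0,0,0],"gripper":1.5},{"offset":[2.2,0,0],"rot":[0,0,0],"gripper":1.5},{"offset":[3.6,0,0],"rot":[0,0,0],"gripper":1.5},{"offset":[5,0,0],"rot":[0,0,0],"gripper":1.5},{"offset":[6.5,0,0],"rot":[0,0,0],"gripper":1.5},{"offset":[8,0,0],"rot":[0,0,0],"gripper":1.5},{"offset":[9.5,0,0],"rot":[0,0,0],"gripper":1.5},{"offset":[11,0,0],"rot":[0,0,0],"gripper":1.5},{"offset":[12.5,0,0],"rot":[0,0,0],"gripper":1.5},{"offset":[14,0,0],"rot":[0,0,0],"gripper":1.5},{"offset":[15.5,0,0],"rot":[0,0,0],"gripper":1.5},{"offset":[17,0,0],"rot":[0,0,0],"gripper":1.5}]}}

```text
time_s: 7.65
eef_pos: [498.9, -240.8, 77.9]
ee_rot: [0.0, 0.719, 0.695, 0.0]
force: [-0.5, -0.6, 0.1]
grip_width: 0.175
grip_force: 0.2
```

>>> {"fn": "step_arm", "kwargs": {"plan": [{"offset":[1.5,0,0],"rot":[0,0,0],"gripper":1.5},{"offset":[3,0,0],"rot":[0,0,0],"gripper":1.5},{"offset":[4.5,0,0],"rot":[0,0,0],"gripper":1.5},{"offset":[6,0,0],"rot":[0,0,0],"gripper":1.5},{"offset":[7.5,0,0],"rot":[0,0,0],"gripper":1.5},{"offset":[9,0,0],"rot":[0,0,0],"gripper":1.5},{"offset":[10.5,0,0],"rot":[0,0,0],"gripper":1.5},{"offset":[12,0,0],"rot":[0,0,0],"gripper":1.5},{"offset":[13.5,0,0],"rot":[0,0,0],"gripper":1.5},{"offset":[15,0,0],"rot":[0,0,0],"gripper":1.5},{"offset":[16.5,0,0],"rot":[0,0,0],"gripper":1.5},{"offset":[17.7,0,0],"rot":[0,0,0],"gripper":1.5}]}}

```text
time_s: 8.85
eef_pos: [505.0, -63.8, 77.9]
ee_rot: [-0.0, 0.719, 0.695, -0.0]
force: [0.4, -0.8, 0.5]
grip_width: 0.18
grip_force: 0.1
```

>>> {"fn": "step_arm", "kwargs": {"plan": [{"offset":[0,0,0],"rot":[0,0,0],"gripper":1.5},{"offset":[-2,0,-2],"rot":[0,0,0],"gripper":1.5},{"offset":[-4,0,-6],"rot":[0,0,0],"gripper":1.5},{"offset":[-6,0,-10],"rot":[0,0,0],"gripper":1.5},{"offset":[-8,0,-14],"rot":[0,0,0],"gripper":1.5},{"offset":[-9,0,-18],"rot":[0,0,0],"gripper":1.5},{"offset":[-9,0,-22],"rot":[0,0,0],"gripper":1.5},{"offset":[-9,0,-22],"rot":[0,0,0],"gripper":1.5},{"offset":[-9,0,-22],"rot":[0,0,0],"gripper":1.5}]}}

```text
time_s: 9.75
eef_pos: [501.8, -155.4, 298.1]
ee_rot: [0.0, 0.72, 0.694, 0.0]
force: [-0.6, 0.2, -0.9]
grip_width: 0.176
grip_force: 0.0
```

```bash
python3 - <<'E'
from h import *
c=shot('side','d4');b=shot('scene','s4');print(sense()['eef_pos'],sense()['force'])
cv2.imwrite('pics/d4c.png',np.hstack([cv2.resize(x,(400,400),interpolation=cv2.INTER_CUBIC) for x in (c['color'][100:340,190:430,::-1],b['color'][130:330,150:350,::-1])]))
E
```

```text
[ 501.54240448 -155.06755976  296.64866324] [-0.12053096  0.54178552 -1.04994707]
```

View pics/d4c.png

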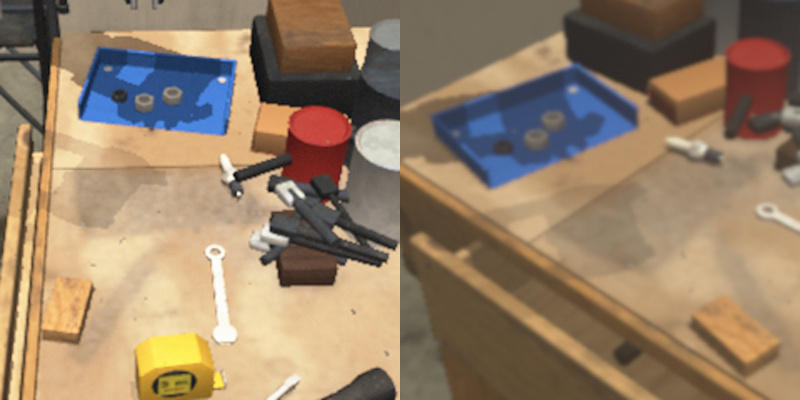

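All three nuts lie inside the pan, at left-half pixels (120,97), (144,102) and (172,95). They are well past the mouth, and the other items have not moved.

```bash
python3 -c "
from rig import *
print(finish_job())"
```

```text
the job is handed in; nothing more can be done
None
```

I swept all three nuts into the pan and handed the job in. The last pictures show them well inside, with the offcut, spark plug, spanner and tape measure where they started; no verdict came back.

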